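Sweep stoppers into the viewing hood and hold its lid at the red arm

TASK

With the hand rake, sweep the three loose black stoppers through the open side of the viewing hood until all are fully inside, keeping the lid shut and never touching the stoppers with the gripper, then pull the rake out and leave it standing on the bench clear of the hood. Then lift the hood's lid by its bar handle to the angle set by the red arm, so that lid and arm lie in line seen from the side, and finish while still holding it there for the count: the lid drops if let go. Leave the red arm's setting, the mug, the tape roll and the timer as they are.

Things in the scene. Friction and masses are not known exactly. Their poses are not given: they have to be found in the camera images.
- hood: Fixed grey hood, 160 x 160 mm, walls 6 mm thick, 85 mm high at front (-x), back and left (+y); the right side (y = -80 mm) is the open mouth, 148 mm wide between yellow-edged walls, clear height 82 mm, no sill, dark mat flush with the bench inside. Origin: centre of the footprint on the bench. Turned up to 0.2 rad. The lid's hinge line is parallel to its y axis through (83, 0, 88) mm.
- lid (a joint): Angle of the black-framed clear lid (164 x 164 x 6 mm, about 0.3 kg) on its hinge at the hood's back: 0 shut and level, grows as the front edge rises, stop at 1.3 rad; free hinge, it falls shut unless held.
- lid_handle (a point): Middle of the lid's steel bar handle: round, 12 mm in diameter, 100 mm long, parallel to the hood's y, 216 mm from the hinge line in the lid's plane, 50 mm out beyond the lid's front edge with open space before and behind it, 88 mm above the bench when shut. x axis: from bar to hinge. The bar can turn between finger pads.
- index (a joint): Angle of the red setting arm, counted as the lid's (0 level; 0.40 to 0.85 as set): the angle to which the lid is to be raised. Held by stiff friction.
- index_tip (a point): Ball tip of the red setting arm, a thin red bar 150 mm long just outside the left (+y) side of the hood, turning about the same hinge line as the lid, 93 mm left of the hood's middle. Its x axis runs along the arm from tip to pivot.
- rake: Loose hand rake, 0.18 kg, standing on the bench. Blue upright handle 24 mm (rake x) by 42 mm (rake y), 9 to 96 mm above the bench; origin under its middle at bench level. Low orange foot and spine to the orange blade: 124 mm wide along rake x, 16 mm high, front face 74 mm from the origin along rake +y, side wings to 103 mm (112 mm clear between them). Pushes along rake +y.
- rake_blade (a point): Middle of the front face of the rake's blade, 8 mm above the bench when the rake stands on it.
- stopper_1: Loose black rubber stopper, a taper 29 mm across at the top, 22 to 25 mm high, narrower end down; origin: centre of its underside. Starts outside the hood's mouth, within 35 mm of the mouth's centre line and 30 to 150 mm in front of the mouth.
- stopper_2: Loose black rubber stopper, a taper 29 mm across at the top, 22 to 25 mm high, narrower end down; origin: centre of its underside. Starts outside the hood's mouth, within 35 mm of the mouth's centre line and 30 to 150 mm in front of the mouth.
- stopper_3: Loose black rubber stopper, a taper 29 mm across at the top, 22 to 25 mm high, narrower end down; origin: centre of its underside. Starts outside the hood's mouth, within 35 mm of the mouth's centre line and 30 to 150 mm in front of the mouth.
- mug: Blue and white mug, 92 mm high, bystander towards the back.
- tape: Tan tape roll, 96 mm across, 25 mm high, bystander.
- timer: White timer, 74 x 71 x 18 mm, bystander to the left of the hood.
There are look-alikes about, which are no part of the job. Of the things that look like the rake, the larger one is meant. Leave any turquoise look-alike of the stopper_3 alone.

How it is judged (in metres and radians):
On the way:
1. all three stoppers swept inside the hood with the rake in the gripper, the lid still shut (y of stopper_1 in the frame of hood between -0.072 and 0.08 m and x of stopper_1 in the frame of hood between -0.08 and 0.08 m and height (world z) of each of stopper_1, stopper_2, stopper_3 below 0.045 m and y of stopper_2 in the frame of hood between -0.072 and 0.08 m and x of stopper_2 in the frame of hood between -0.08 and 0.08 m and y of stopper_3 in the frame of hood between -0.072 and 0.08 m and x of stopper_3 in the frame of hood between -0.08 and 0.08 m and value of joint lid below 0.1 rad and contact force between the fingers and rake above 0.5 N), for 0.2 s.
At the end, for the whole second after the job is handed in: Stopper centres at least 8 mm past the mouth, on the floor; rake standing released on the bench, not touching the hood, blade middle over 90 mm from the hood's centre; lid within 0.07 rad of the red arm, still, held by the fingers, not propped on the rake (y of stopper_1 in the frame of hood between -0.072 and 0.08 m and x of stopper_1 in the frame of hood between -0.08 and 0.08 m and height (world z) of each of stopper_1, stopper_2, stopper_3 below 0.045 m and y of stopper_2 in the frame of hood between -0.072 and 0.08 m and x of stopper_2 in the frame of hood between -0.08 and 0.08 m and y of stopper_3 in the frame of hood between -0.072 and 0.08 m and x of stopper_3 in the frame of hood between -0.08 and 0.08 m and angle between the x axis of lid_handle and the x axis of index_tip, either way round below 0.07 rad and velocity of joint lid between -0.15 and 0.15 rad/s and contact force between the fingers and lid above 0.5 N and contact force between each of lid, the fingers and rake below 0.1 N and contact force between hood and rake below 0.3 N and height (world z) of rake below 0.01 m and angle between rake's own z axis and vertical below 0.1 rad and horizontal distance between rake_blade and hood above 0.09 m and linear speed of rake below 0.03 m/s); the arm keeps its last pose, push and grip.
It fails at once if the gripper or arm touches a stopper (contact force between any of the fingers, the arm and stopper_1 above 0.5 N or contact force between any of the fingers, the arm and stopper_2 above 0.5 N or contact force between any of the fingers, the arm and stopper_3 above 0.5 N).
It fails at once if the red arm's setting is changed (distance of index_tip from where it was at the start of the episode above 0.01 m).
It fails at once if the mug, tape roll or timer is shifted (distance of any of mug, tape, timer from where it was at the start of the episode above 0.02 m).
It also fails if it takes over 69 s, if anything falls off the work surface, if the arm or the gripper's body presses on something with over 40 N, if the wrist force passes 120 N, or if a joint passes its speed limit or range.

ROBOT

A 7-joint arm with a two-finger parallel gripper is mounted at the origin on a cart in front of the work surface, level with it; the furniture and walls round the work are solid. World frame = base frame: x ahead of the robot, y to its left, z up, the work surface at z = 0. Lengths are in m, angles in degrees, forces in N, time in s.
With the tool pointing down it reaches from about 0.35 to 0.775 m from the base axis. Payload 3.1 kg.
Tool frame: the origin (TCP) lies on the centre line of the jaws, within the pads' length; the fingertips stand 11 mm ahead of it and the grasp point (between the pads) lies 8 mm behind it; z points along the fingers, y is the line along which they close (so a half turn about z gives the same grasp; the last joint's range is limited). The gripper opens to 85 mm and grips with 20 to 120 N. Pads are 22 mm wide; open, the fingers measure 114 mm over their backs; the gripper's body (76 mm by 85 mm) begins 54 mm behind the grasp point. The pads swing forward as they close: fully open they stand 13 mm farther back than shut.
Start: joints at [-67.076, 17.813, 0.802, 86.603, -0.252, 75.585, -1.558], TCP at [0.235, 0.497, 0.242] pointing down, gripper open.
Joint ranges: [-154.91, 154.91], [-16.99, 109.72], [-72.82, 74.43], [7.12, 147.25], [-82.49, 262.49], [11.32, 116.49], [-174.64, 174.64]. Speed limits (degrees/s): [159.86, 159.86, 180, 180, 180, 180, 180].

INTERFACE

Orientations are given as a 3x3 rotation matrix whose columns are the frame's x, y, z axes.
In Python, from cell import * gives the robot as it stands.
- The arm moves only by the shell command python3 -m inch 'ROWS' [FORCE]. ROWS is JSON, a list of rows, each a list of 7 numbers: the turn, a rotation vector about the tool's x, y, z in units of pi/2 rad (1.0 is pi/2 rad), then the shift along the tool's x, y, z in units of 0.2 m (1.0 is 0.2 m), then the opening, from -1 (shut) to 1 (fully open). In form: [[wx, wy, wz, tx, ty, tz, fingers], ...]. A call has 1 to 10 rows; each row is the pose to reach, as a shift and turn from the pose commanded when the call began, along the tool's axes at that moment; what a row does not reach only later rows make up. A row lasts 1/10 s, in which the tool goes at most 50 mm and 8.59 degrees, less where a joint would pass 70% of its speed; a pose out of reach is approached as far as the arm can. A call with a number of a shift or a turn outside -1 to 1 is refused whole. A call with a gripper value outside its range is refused whole. The fingers move at their own pace and stop on an object; FORCE is the grip in N (left out, the last holds). Time passes only in rows, so rows that repeat a pose let the fingers close. It gives the time, the measured TCP pose, the force, the opening and the grip force at its end, in the units of the state.
- state(): the state, without advancing time (a new reading comes with each control period).
- read_camera(name): name is "scene" or "top" or "wrist"; returns the picture (480x640x3 uint8, red, green, blue); there is no depth.
- get_calibration(name): a dict with "fx", "fy", "cx", "cy" (pixels), "R" (3x3) and "t" (3): a world point X has camera coordinates R X + t. Camera axes: x right, y down, z forward; pixel columns grow to the right and rows downward; lengths in m; the calibration is good to about 2 mm. A picture is of the moment at which its call begins: read the wrist's pose just before it. get_calibration takes no time and is no camera call; for the wrist camera it gives the pose at the moment of the call.
- hand_in(): hands the job in; it is judged then, once.
The state is a dict: "time": time; "qpos": joint angles; "qvel": joint speeds; "effort": joint torques, N m; "tcp_pos": TCP position; "ee_rot": TCP orientation; "contact_force": force on the tool from outside, world axes, zero at the start; "moment": the same for the moment, N m; "finger_gap": finger opening in m; "grip_force": force on a finger pad.
Only numpy, scipy, OpenCV 4.12 (cv2) and the standard library are available. Lean on these libraries where they do the work, as an engineer would, in place of code of your own. Each camera call takes 0.05 s, during which the arm holds its last target. There are 200 camera calls.

## Working session

There is one attempt and no reset: what is moved stays moved. The work goes in short steps, Python scripts to look and compute and a shell command to move; the robot and the scene stay as the last step left them, time stands still between calls to the robot, and variables do not carry over. Pictures are saved under pics/ and viewed, at most 10 in all, crops included, and the job is handed in when it is done.

```bash
mkdir -p pics; ls; python3 - <<'E'
from cell import *
import cv2
s=state();print(s['time'],s['tcp_pos'],s['ee_rot'])
for n in ("scene","top"):
    cv2.imwrite(f"pics/{n}0.png",read_camera(n)[:,:,::-1]); c=get_calibration(n);print(n,c)
E
```

```text
pics
0.0 [0.23482726 0.49656859 0.24122362] [[-9.04028518e-01  4.27471078e-01 -9.56999497e-04]
 [ 4.27472146e-01  9.04025988e-01 -2.13962667e-03]
 [-4.94761062e-05 -2.34337416e-03 -9.99997253e-01]]
scene {'fx': 447.21632432050507, 'fy': 447.21632432050507, 'cx': 326.37192065400427, 'cy': 230.91525663127732, 'R': array([[ 0.77713577,  0.62902131, -0.01980374],
       [ 0.46457361, -0.59462515, -0.65619531],
       [-0.42453664,  0.50075255, -0.75433118]]), 't': array([-0.53737862, -0.12747708,  1.17897338])}
top {'fx': 535.7062348214782, 'fy': 535.7062348214782, 'cx': 315.2774511570904, 'cy': 236.53068622995335, 'R': array([[-0.01380188, -0.99962063, -0.02383487],
       [-0.99688022,  0.01560886, -0.0773705 ],
       [ 0.07771318,  0.02269266, -0.99671746]]), 't': array([0.15394665, 0.57394135, 1.54784308])}
```

View pics/scene0.png

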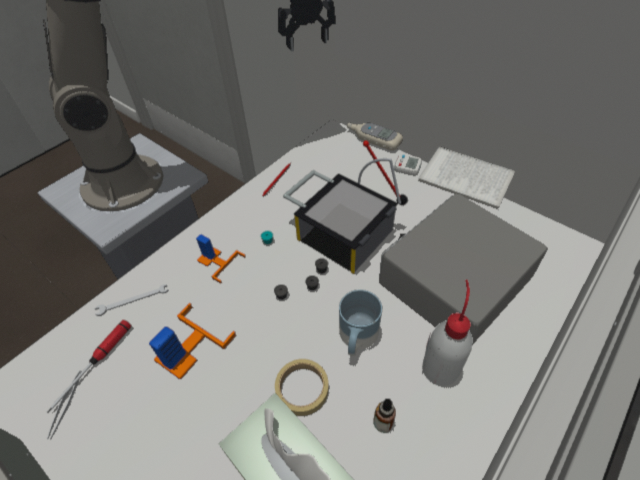

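View pics/top0.png

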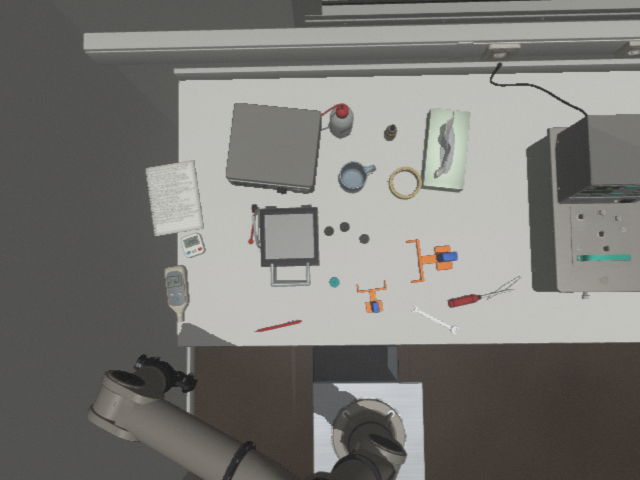

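The top view shows the hood near (290,237), its bar near (291,284) and the red arm at left (253,225). The stoppers are at (329,231), (345,227) and (364,239). The large rake has its handle at (447,257) and its blade at (419,260). The small rake at (373,300) and the turquoise stopper at (334,282) are look-alikes.

```bash
cat > h.py <<'E'
import numpy as np, cv2
from cell import *
def ray(c,uv):
    d=c['R'].T@np.array([(uv[0]-c['cx'])/c['fx'],(uv[1]-c['cy'])/c['fy'],1.]); return -c['R'].T@c['t'],d
def onz(c,uv,z):
    o,d=ray(c,uv); return o+d*(z-o[2])/d[2]
def onplane(c,uv,p,n):
    o,d=ray(c,uv); return o+d*(np.dot(n,np.array(p)-o)/np.dot(n,d))
def proj(c,X):
    p=c['R']@np.array(X)+c['t']; return np.array([c['fx']*p[0]/p[2]+c['cx'],c['fy']*p[1]/p[2]+c['cy']])
def blobs(m,amin=15):
    n,l,st,ce=cv2.connectedComponentsWithStats(m.astype(np.uint8)); return [(st[i,4],ce[i],l==i) for i in range(1,n) if st[i,4]>=amin]
def masks(rgb):
    h=cv2.cvtColor(rgb,cv2.COLOR_RGB2HSV).astype(int);H,S,V=h[...,0],h[...,1],h[...,2]
    return dict(blue=(H>105)&(H<125)&(S>170)&(V>60),orange=(H>5)&(H<18)&(S>180)&(V>120),red=((H<5)|(H>174))&(S>150)&(V>70),
      yellow=(H>18)&(H<32)&(S>150)&(V>90),dark=(V<75)&(S<110))
E
python3 - <<'E'
from h import *
for n in("top","scene"):
    im=cv2.imread(f"pics/{n}0.png")[:,:,::-1].copy();c=get_calibration(n);M=masks(im)
    for k,z in dict(blue=.096,orange=.012,red=.1,yellow=.04,dark=.024).items():
        for a,ce,m in blobs(M[k],12):
            if k=='dark' and a>400: continue
            print(n,k,a,ce.round(1),onz(c,ce,z)[:2].round(4), cv2.minAreaRect(np.argwhere(m)[:,::-1].astype(np.float32)) if k in('blue','orange') else '')
im=cv2.imread("pics/top0.png");b=cv2.resize(im[180:300,210:480],None,fx=2.9,fy=2.9,interpolation=cv2.INTER_CUBIC)
s=cv2.imread("pics/scene0.png");b2=cv2.resize(s[130:300,240:430],None,fx=3.5,fy=3.5,interpolation=cv2.INTER_CUBIC)
cv2.imwrite("pics/c1.png",b);cv2.imwrite("pics/c2.png",b2);
E
```

```text
top dark 70 [306.4   5.5] [1.2803 0.1626] 
top dark 16 [295.8   4.6] [1.2839 0.1951] 
top dark 13 [626.2  10.5] [ 1.2397 -0.7941] 
top dark 20 [565.4  18.3] [ 1.2201 -0.6128] 
top dark 13 [574.2  18.1] [ 1.2201 -0.6392] 
top dark 51 [590.9  17.8] [ 1.2197 -0.6886] 
top dark 12 [608.9  17.2] [ 1.2203 -0.7418] 
top dark 45 [623.4  17.1] [ 1.2193 -0.7844] 
top dark 14 [490.8  20.3] [ 1.2196 -0.391 ] 
top dark 15 [499.7  20.2] [ 1.2192 -0.4177] 
top dark 42 [525.7  19.4] [ 1.2198 -0.495 ] 
top dark 46 [495.8  69.4] [ 1.0678 -0.3999] 
top dark 13 [522.  84.] [ 1.0213 -0.4754] 
top dark 22 [392.  127.7] [ 0.8969 -0.0869] 
top dark 16 [534.6 174. ] [ 0.75   -0.5004] 
top dark 61 [250.4 184.3] [0.7344 0.3359] 
top dark 49 [281.5 189.4] [0.7174 0.2435] 
top dark 29 [633.3 193.6] [ 0.687  -0.7824] 
top dark 20 [537.6 202.8] [ 0.6648 -0.5051] 
top dark 57 [626.7 200.2] [ 0.6678 -0.7621] 
top dark 20 [253.8 207.2] [0.6659 0.3261] 
top dark 386 [277.8 222.3] [0.6199 0.2553] 
top dark 49 [314.9 225.6] [0.6085 0.1461] 
top dark 16 [553.  276.4] [ 0.45   -0.5394] 
top dark 16 [553.7 284. ] [ 0.4281 
[... 1511 characters left out ...]
57] 
scene yellow 33 [296.9 228.8] [0.4961 0.1373] 
scene yellow 53 [352.5 262. ] [0.6504 0.1395] 
scene dark 58 [402.9 199.4] [0.626  0.3765] 
scene dark 139 [321.2 265.9] [0.5971 0.0997] 
scene dark 167 [629.2 291.2] [1.1253 0.4342] 
scene dark 141 [311.8 282.8] [0.6095 0.054 ] 
scene dark 143 [280.9 292.2] [ 0.5746 -0.0029] 
scene dark 61 [344.  326.7] [0.7238 0.0147] 
scene dark 56 [374.6 327.7] [0.7712 0.0495] 
scene dark 16 [182.3 354.9] [ 0.5246 -0.2177] 
scene dark 40 [ 93.5 360.8] [ 0.4045 -0.3277] 
scene dark 39 [285.4 375.5] [ 0.7011 -0.1277] 
scene dark 99 [386.8 405.1] [ 0.8718 -0.0584] 
scene dark 62 [385.  413.8] [ 0.8775 -0.0724] 
scene dark 43 [385.6 422.9] [ 0.8866 -0.0841]
```

View pics/c1.png

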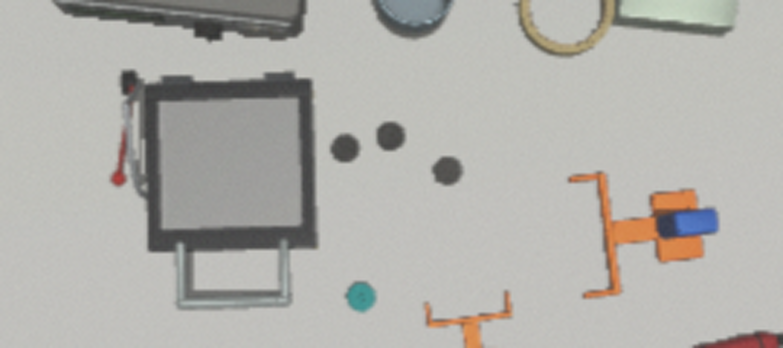

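View pics/c2.png

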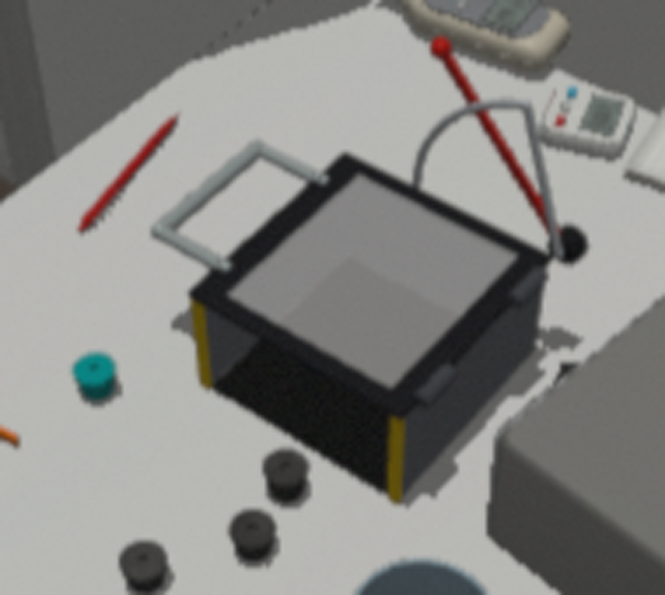

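The crops show the lid corners at crop 1 (147,84), (312,79), (317,246), (148,250), with the bar along (180,303)-(288,299). The stoppers are at (345,148), (390,136), (448,170). The rake blade runs (603,175)-(618,292) with wings pointing left. The red ball is at (118,178). In crop 2 the red arm runs from ball (441,46) to the pivot near (560,240).

```bash
python3 - <<'E'
from h import *
c=get_calibration('top');cs=get_calibration('scene')
P=lambda x,y:((x+.5)/2.9+210-.5,(y+.5)/2.9+180-.5)
Q=lambda x,y:((x+.5)/3.5+240-.5,(y+.5)/3.5+130-.5)
L=np.array([onz(c,P(*p),.091) for p in((147,84),(312,79),(317,246),(148,250))])[:,:2]
print('lid',L.round(4),L.mean(0))
xa=(L[0]+L[1]-L[2]-L[3]);ya=(L[0]+L[3]-L[1]-L[2]);print('len',np.linalg.norm(xa)/2,np.linalg.norm(ya)/2)
tx=np.degrees(np.arctan2(xa[1],xa[0]));ty=np.degrees(np.arctan2(-ya[0],ya[1]));print('yaw',tx,ty)
t=np.radians((tx+ty)/2);ex=np.array([np.cos(t),np.sin(t)]);ey=np.array([-ex[1],ex[0]])
H=L.mean(0)-ex*.001;print('hood',H,np.degrees(t))
b=[onz(c,P(*p),.094)[:2] for p in((180,302),(288,298))];print('bar',np.array(b).round(4),'pred',H-ex*.133)
for p in((345,148),(390,136),(448,170)):
    X=onz(c,P(*p),.024)[:2];d=X-H;print('stopper',X.round(4),'hood',(d@ex).round(4),(d@ey).round(4))
# scene dark blobs mid height check
for p in((321.2,265.9),(311.8,282.8),(280.9,292.2)):
    d=onz(cs,p,.014)[:2]-H;print(' sc hood',(d@ex).round(4),(d@ey).round(4))
# red arm: plane at hood y=.093
n=np.array([*ey,0]);p0=np.array([*(H+ey*.093),.088])
for cc,px in((cs,Q(441,46)),(cs,Q(545,216)),(c,P(118,178))):
    X=onplane(cc,px,p0,n);u=(X[:2]-H)@ex;print('arm pt',u.round(4),X[2].round(4),'angle from hinge',np.arctan2(X[2]-.088,.083-u),np.hypot(X[2]-.088,.083-u))
im=cv2.imread('pics/top0.png');hsv=cv2.cvtColor(im,cv2.COLOR_BGR2HSV);print(hsv[262,430],hsv[256,450],hsv[240,252])
m=(hsv[...,0]>3)&(hsv[...,0]<20)&(hsv[...,1]>130)
for a,ce,mm in blobs(m,30):
    if 400<ce[0]<460:
        pts=np.argwhere(mm)[:,::-1].astype(np.float32);print(a,ce,cv2.boxPoints(cv2.minAreaRect(pts)).round(1))
E
python3 - <<'E'
import cv2
a=cv2.imread('pics/top0.png')[232:290,400:465];cv2.imwrite('pics/c3.png',cv2.resize(a,None,fx=10,fy=10,interpolation=cv2.INTER_CUBIC))
E
```

```text
lid [[0.6525 0.2981]
 [0.6546 0.1372]
 [0.4923 0.1347]
 [0.4908 0.2981]] [0.57254486 0.21703754]
len 0.16199527896795174 0.16220972217272023
yaw 0.45272155354649884 0.6508349874755511
hood [0.57154491 0.21702791] 0.551778270511025
bar [[0.4403 0.2672]
 [0.4427 0.1632]] pred [0.43855108 0.21574709]
stopper [0.5927 0.106 ] hood 0.0201 -0.1112
stopper [0.6041 0.0603] hood 0.0311 -0.157
stopper [0.5687 0.0024] hood -0.0049 -0.2145
 sc hood 0.0196 -0.1119
 sc hood 0.0316 -0.1584
 sc hood -0.0042 -0.2157
arm pt -0.0177 0.201 angle from hinge 0.842762539187306 0.1514071090617157
arm pt 0.0671 0.1081 angle from hinge 0.9022438089391012 0.025650585552946796
arm pt -0.018 0.2089 angle from hinge 0.8745635191346637 0.15754224922480134
[ 13 154 213] [110 148 188] [  2 105 148]
329 [429.96048632 261.42857143] [[407.  240.8]
 [447.6 235.7]
 [452.7 276.8]
 [412.1 281.9]]
88 [441.77272727 249.10227273] [[434.4 247.1]
 [448.7 245.3]
 [449.4 251.3]
 [435.1 253.1]]
```

View pics/c3.png

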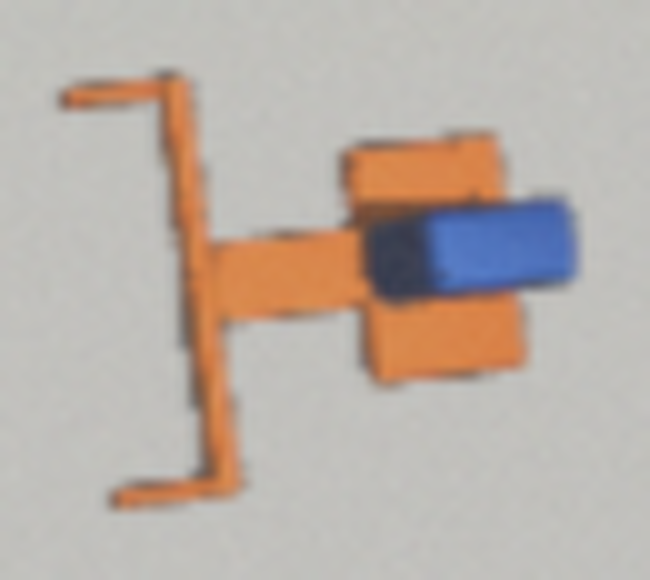

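```bash
cat >> h.py <<'E'
from scipy.spatial.transform import Rotation as Ro
H=np.array([.5715,.2170]);T=np.radians(.55);ex=np.array([np.cos(T),np.sin(T)]);ey=np.array([-ex[1],ex[0]])
def down(yaw): # tool z down, tool y axis at heading yaw
    y=np.array([np.cos(yaw),np.sin(yaw),0]);z=np.array([0,0,-1.]);return np.column_stack([np.cross(y,z),y,z])
def rows(p,R):
    s=state();A=s['ee_rot'];d=A.T@(np.array(p)-s['tcp_pos'])/.2;w=Ro.from_matrix(A.T@R).as_rotvec()/(np.pi/2)
    print('t',round(s['time'],2),'tcp',s['tcp_pos'].round(4),'row',np.append(w,d).round(3).tolist())
E
python3 - <<'E'
from h import *
c=get_calibration('top')
P=lambda x,y:((x+.5)/10+400-.5,(y+.5)/10+232-.5)
f=[onz(c,P(*p),.016)[:2] for p in((164,85),(214,488))]
v=f[0]-f[1];print('blade',np.array(f).round(4),np.linalg.norm(v),'x axis ang',np.degrees(np.arctan2(v[1],v[0])))
w=[onz(c,P(*p),.016)[:2] for p in((62,98),(112,498))];wv=(w[0]+w[1]-f[0]-f[1])/2;print('wing',wv,np.degrees(np.arctan2(-wv[0],wv[1])))
hd=onz(c,P(503,248),.096)[:2];print('handle',hd)
hv=onz(c,P(434,255),.096)-onz(c,P(574,241),.096);print(np.linalg.norm(hv),np.degrees(np.arctan2(-hv[0],hv[1])))
m=(f[0]+f[1])/2;a=np.arctan2(v[1],v[0]);print('origin from blade',m-.074*np.array([-np.sin(a),np.cos(a)]))
E
```

```text
blade [[ 0.5618 -0.1497]
 [ 0.4437 -0.1609]] 0.11857083317807635 x axis ang 5.414861862341229
wing [-0.00293182  0.02981831] 5.6154351803707705
handle [ 0.50953291 -0.22889379]
0.03889469188243378 4.886853593114598
origin from blade [ 0.50975356 -0.22895713]
```

```bash
python3 - <<'E'
from h import *
rows([.33,.30,.24],down(np.radians(5.4)))
E
```

```text
t 0.1 tcp [0.2348 0.4966 0.2413] row [-0.001, 0.001, 0.659, -0.85, -0.685, 0.008]
```

```bash
python3 -m inch '[[0,0,0.66,-0.85,-0.685,0,1],[0,0,0.66,-0.85,-0.685,0,1],[0,0,0.66,-0.85,-0.685,0,1],[0,0,0.66,-0.85,-0.685,0,1],[0,0,0.66,-0.85,-0.685,0,1],[0,0,0.66,-0.85,-0.685,0,1],[0,0,0.66,-0.85,-0.685,0,1],[0,0,0.66,-0.85,-0.685,0,1]]'; python3 - <<'E'
from h import *
R=down(np.radians(5.4));rows([.40,.1,.24],R);rows([.51,-.229,.2],R);print(state()['qpos'])
E
```

```text
time: 0.9
tcp_pos: [0.3301, 0.3002, 0.242]
ee_rot: [[-0.092, 0.996, -0.001], [0.996, 0.092, -0.001], [-0.0, -0.001, -1.0]]
contact_force: [-0.2, -1.0, 0.0]
finger_gap: 0.0856
grip_force: 0.0
t 0.9 tcp [0.3301 0.3002 0.242 ] row [-0.0, 0.0, -0.001, -1.029, 0.256, 0.01]
t 0.9 tcp [0.3301 0.3002 0.242 ] row [-0.0, 0.0, -0.001, -2.718, 0.653, 0.211]
[-57.00915535   5.50074312  13.65351927 102.05306168  -1.36132747
  72.65438467 -37.73397696]
```

```bash
python3 -m inch '[[0,0,0,-1,0.25,0,1],[0,0,0,-1,0.25,0,1],[0,0,0,-1,0.25,0,1],[0,0,0,-1,0.25,0,1],[0,0,0,-1,0.25,0,1]]' >/dev/null;  python3 -m inch '[[0,0,0,-1,0.25,0.1,1],[0,0,0,-1,0.25,0.1,1],[0,0,0,-1,0.25,0.1,1],[0,0,0,-1,0.25,0.1,1],[0,0,0,-1,0.25,0.1,1]]'; python3 - <<'E'
from h import *
R=down(np.radians(5.4));rows([.5097,-.229,.19],R)
E
```

```text
time: 1.9
tcp_pos: [0.4669, -0.0955, 0.2221]
ee_rot: [[-0.085, 0.996, 0.0], [0.996, 0.085, -0.006], [-0.006, -0.0, -1.0]]
contact_force: [-0.2, 0.7, -0.5]
finger_gap: 0.0851
grip_force: 0.0
t 1.9 tcp [ 0.4669 -0.0955  0.2221] row [-0.0, 0.004, -0.006, -0.682, 0.157, 0.164]
```

```bash
python3 -m inch '[[0,0,0,-0.682,0.157,0.16,1],[0,0,0,-0.682,0.157,0.16,1],[0,0,0,-0.682,0.157,0.16,1],[0,0,0,-0.682,0.157,0.16,1],[0,0,0,-0.682,0.157,0.16,1],[0,0,0,-0.682,0.157,0.16,1]]'; python3 - <<'E'
from h import *
R=down(np.radians(5.4));cv2.imwrite('pics/w1.png',read_camera('wrist')[:,:,::-1]);rows([.5097,-.229,.06],R)
c=get_calibration('wrist')
for s in ((.0,.021),(0,-.021)):
    a=np.radians(5.4);x=np.array([.5097,-.229])+s[1]*np.array([-np.sin(a),np.cos(a)]);print(proj(c,[*x,.096]))
E
```

```text
time: 2.5
tcp_pos: [0.511, -0.2188, 0.19]
ee_rot: [[-0.096, 0.995, -0.0], [0.995, 0.096, 0.002], [0.002, -0.0, -1.0]]
contact_force: [-0.7, 0.6, -0.5]
finger_gap: 0.0854
grip_force: 0.0
t 2.55 tcp [ 0.5112 -0.2187  0.1904] row [0.0, -0.001, 0.002, -0.052, -0.013, 0.652]
[316.16862811 236.19172322]
[316.25070184 294.26825178]
```

View pics/w1.png

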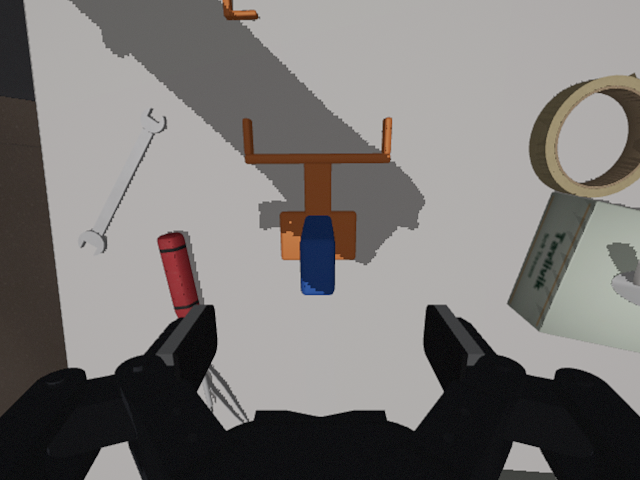

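The wrist view shows the rake handle's top centred at (318,265), as predicted. Its blade runs along (245..390,158), nearly level with the tool. I'm descending to grasp it.

```bash
python3 -m inch '[[0,0,0,-0.05,-0.01,0.2,1],[0,0,0,-0.05,-0.01,0.4,1],[0,0,0,-0.05,-0.01,0.55,1],[0,0,0,-0.05,-0.01,0.65,1],[0,0,0,-0.05,-0.01,0.65,1],[0,0,0,-0.05,-0.01,0.65,1]]'; python3 - <<'E'
from h import *
R=down(np.radians(5.4));rows([.5097,-.229,.06],R)
E
```

```text
time: 3.15
tcp_pos: [0.5103, -0.2301, 0.0611]
ee_rot: [[-0.095, 0.995, 0.001], [0.995, 0.095, 0.001], [0.0, 0.001, -1.0]]
contact_force: [1.1, -0.3, 0.2]
finger_gap: 0.0857
grip_force: 0.0
t 3.15 tcp [ 0.5103 -0.2301  0.0611] row [0.001, -0.0, 0.0, 0.006, -0.002, 0.006]
```

```bash
python3 -m inch '[[0,0,0,0,0,0,-1],[0,0,0,0,0,0,-1],[0,0,0,0,0,0,-1],[0,0,0,0,0,0,-1],[0,0,0,0,0,0,-1],[0,0,0,0,0,0,-1],[0,0,0,0,0,0,-1],[0,0,0,0,0,0,-1]]' 50; python3 - <<'E'
from h import *
R=down(T);
rows([*(H+ey*(-.40)),state()['tcp_pos'][2]],R)
E
```

```text
time: 3.95
tcp_pos: [0.5099, -0.2316, 0.0609]
ee_rot: [[-0.092, 0.996, 0.001], [0.996, 0.092, -0.0], [-0.0, 0.001, -1.0]]
contact_force: [-0.5, 0.2, 5.3]
finger_gap: 0.0235
grip_force: 52.7
t 3.95 tcp [ 0.5099 -0.2316  0.0609] row [0.001, 0.0, 0.053, 0.212, 0.348, 0.0]
```

```bash
python3 -m inch '[[0,0,0.053,0.07,0.11,-0.004,-1],[0,0,0.053,0.14,0.23,-0.004,-1],[0,0,0.053,0.212,0.348,-0.004,-1],[0,0,0.053,0.212,0.348,-0.004,-1],[0,0,0.053,0.212,0.348,-0.004,-1]]'; python3 - <<'E'
from h import *
R=down(T);cv2.imwrite('pics/t1.png',read_camera('top')[:,:,::-1])
rows([*(H+ey*(-.22)),.061],R)
im=cv2.imread('pics/t1.png');hsv=cv2.cvtColor(im,cv2.COLOR_BGR2HSV);c=get_calibration('top')
m=(hsv[...,0]>3)&(hsv[...,0]<20)&(hsv[...,1]>130)
for a,ce,mm in blobs(m,30):
    X=np.array([(onz(c,p,.016)[:2]-H)@np.column_stack([ex,ey]) for p in np.argwhere(mm)[:,::-1]])
    print(a,ce,X.min(0),X.max(0)); 
    y=np.linspace(-.35,-.3,6)
cv2.imwrite('pics/t1c.png',cv2.resize(im[180:300,230:450],None,fx=3.5,fy=3.5))
E
```

```text
time: 4.45
tcp_pos: [0.5754, -0.1822, 0.061]
ee_rot: [[-0.01, 1.0, 0.001], [1.0, 0.01, 0.0], [0.0, 0.001, -1.0]]
contact_force: [1.3, -0.2, -0.5]
finger_gap: 0.0235
grip_force: 52.0
t 4.5 tcp [ 0.5745 -0.1831  0.0609] row [0.0, -0.0, -0.001, 0.9, 0.004, -0.0]
230 [408.80434783 236.19130435] [-0.05909539 -0.39290247] [ 0.05964669 -0.29594647]
31 [421.03225806 227.32258065] [ 0.01318772 -0.39182409] [ 0.03088773 -0.37651361]
50 [372.06 294.74] [-0.18794958 -0.24214248] [-0.15341284 -0.22457651]
40 [368.475 306.925] [-0.21679776 -0.2286711 ] [-0.19071449 -0.21458926]
```

View pics/t1c.png

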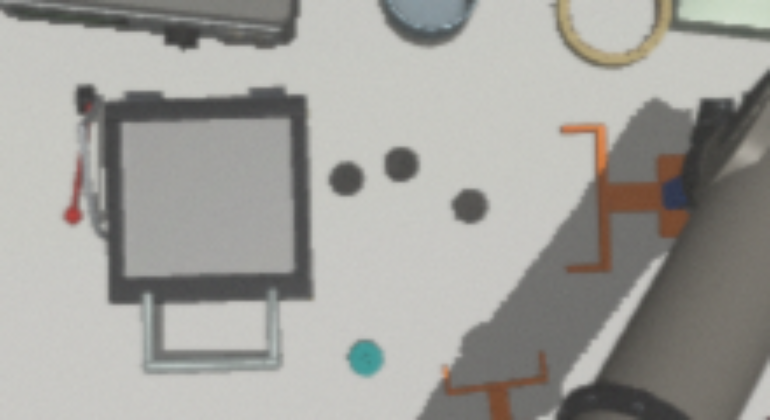

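The rake is square and centred on the hood (x −59..+60 mm), with the stoppers untouched ahead of it at crop (346,178), (401,164), (469,206). I'm sweeping now.

```bash
python3 -m inch '[[0,0,0,0.08,0,0,-1],[0,0,0,0.16,0,0,-1],[0,0,0,0.24,0,0,-1],[0,0,0,0.32,0,0,-1],[0,0,0,0.4,0,0,-1],[0,0,0,0.48,0,0,-1],[0,0,0,0.56,0,0,-1],[0,0,0,0.64,0,0,-1],[0,0,0,0.72,0,0,-1],[0,0,0,0.8,0,0,-1]]'; python3 - <<'E'
from h import *
im=read_camera('scene');cv2.imwrite('pics/s2c.png',cv2.resize(im[150:350,200:420,::-1],None,fx=2.7,fy=2.7))
rows([*(H+ey*(-.118)),.061],down(T))
E
```

```text
time: 5.5
tcp_pos: [0.5732, -0.0212, 0.0609]
ee_rot: [[-0.009, 1.0, -0.0], [1.0, 0.009, 0.0], [0.0, -0.0, -1.0]]
contact_force: [-0.8, -1.2, -1.5]
finger_gap: 0.0231
grip_force: 51.8
t 5.55 tcp [ 0.5736 -0.0174  0.0609] row [-0.0, -0.002, 0.003, 0.582, 0.003, 0.001]
```

View pics/s2c.png

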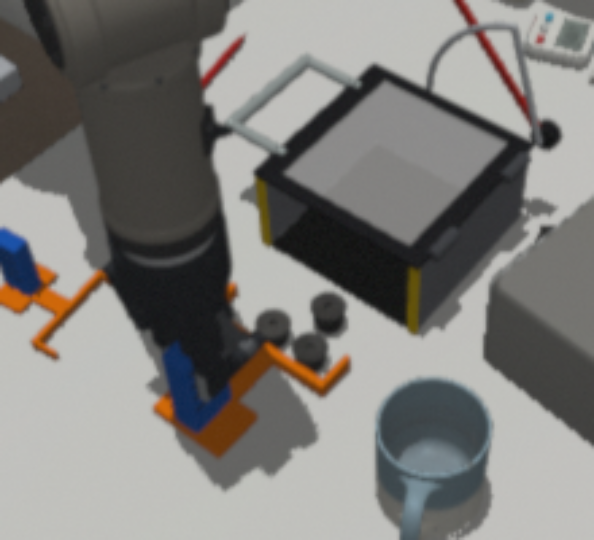

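```bash
python3 - <<'E'
from h import *
c=get_calibration('wrist');print(-c['R'].T@c['t'],state()['tcp_pos'])
E
python3 -m inch '[[0,0,0.003,0.08,0,0,-1],[0,0,0.003,0.16,0,0,-1],[0,0,0.003,0.24,0,0,-1],[0,0,0.003,0.32,0,0,-1],[0,0,0.003,0.38,0,0,-1],[0,0,0.003,0.42,0,0,-1],[0,0,0.003,0.46,0,0,-1]]'
```

```text
[0.57281991 0.05263449 0.19348343] [ 0.57357949 -0.01738938  0.0609318 ]
time: 6.25
tcp_pos: [0.5725, 0.0698, 0.061]
ee_rot: [[-0.004, 1.0, -0.0], [1.0, 0.004, -0.0], [-0.0, -0.0, -1.0]]
contact_force: [0.4, -0.2, -1.0]
finger_gap: 0.0232
grip_force: 51.8
```

```bash
python3 -m inch '[[0,0,0,0.04,0,0,-1],[0,0,0,0.08,0,0,-1],[0,0,0,0.12,0,0,-1],[0,0,0,0.12,0,0,-1],[0,0,0,0.12,0,0,-1],[0,0,0,0.12,0,0,-1]]'; python3 - <<'E'
from h import *
im=read_camera('scene');cv2.imwrite('pics/s3c.png',cv2.resize(im[150:300,240:420,::-1],None,fx=3.5,fy=3.5))
p=state()['tcp_pos'][:2]-H;print('hood y',p@ey,p@ex)
E
```

```text
time: 6.85
tcp_pos: [0.5725, 0.0924, 0.0611]
ee_rot: [[-0.003, 1.0, 0.0], [1.0, 0.003, -0.001], [-0.001, 0.0, -1.0]]
contact_force: [-0.9, 0.1, -1.7]
finger_gap: 0.0237
grip_force: 51.7
hood y -0.12460890319013872 -0.00019812089421998862
```

View pics/s3c.png

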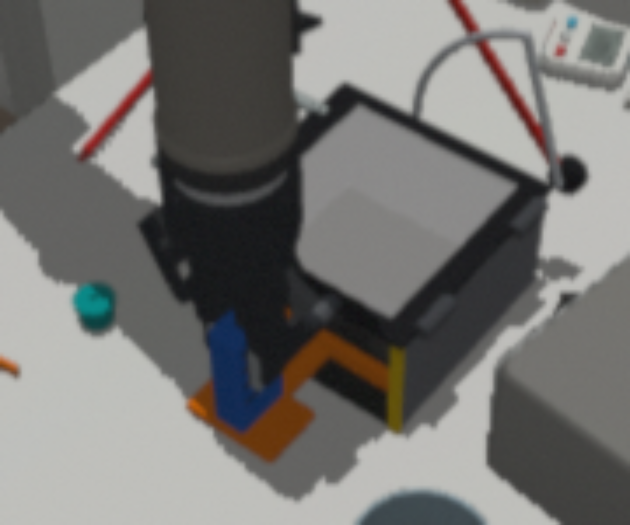

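```bash
python3 -m inch '[[0,0,0,-0.1,0,0,-1],[0,0,0,-0.22,0,0,-1],[0,0,0,-0.34,0,0,-1],[0,0,0,-0.46,0,0,-1],[0,0,0,-0.58,0,0,-1],[0,0,0,-0.7,0,0,-1],[0,0,0,-0.82,0,0,-1],[0,0,0,-0.92,0,0,-1],[0,0,0,-1,0,0,-1],[0,0,0,-1,0,0,-1]]'; python3 -m inch '[[0,0,0,0,0,0.003,-1],[0,0,0,0,0,0.003,-1],[0,0,0,0,0,0.003,1],[0,0,0,0,0,0.003,1],[0,0,0,0,0,0.003,1],[0,0,0,0,0,0.003,1],[0,0,0,0,0,0.003,1],[0,0,0,0,0,0.003,1]]';python3 -m inch '[[0,0,0,0,0,-0.1,1],[0,0,0,0,0,-0.3,1],[0,0,0,0,0,-0.5,1],[0,0,0,0,0,-0.7,1],[0,0,0,0,0,-0.8,1],[0,0,0,0,0,-0.8,1]]'
python3 - <<'E'
from h import *
im=read_camera('scene');cv2.imwrite('pics/s4.png',im[:,:,::-1])
im=read_camera('top');cv2.imwrite('pics/t4.png',im[:,:,::-1]);c=get_calibration('top')
h=cv2.cvtColor(im,cv2.COLOR_RGB2HSV)
m=(h[...,0]>3)&(h[...,0]<20)&(h[...,1]>130)
for a,ce,mm in blobs(m,30):
    X=np.array([(onz(c,p,.016)[:2]-H)@np.column_stack([ex,ey]) for p in np.argwhere(mm)[:,::-1]]);print(a,ce,X.min(0),X.max(0))
print(state()['qpos'])
for p in ([-.19,-.12],[-.19,0],[-.133,0]):
  rows([*(H+ex*p[0]+ey*p[1]),.2],down(T))
E
```

```text
time: 7.9
tcp_pos: [0.5728, -0.1112, 0.0615]
ee_rot: [[0.001, 1.0, 0.0], [1.0, -0.001, -0.003], [-0.003, 0.0, -1.0]]
contact_force: [-0.2, -0.1, -2.3]
finger_gap: 0.0237
grip_force: 51.6
time: 8.7
tcp_pos: [0.5734, -0.1067, 0.0605]
ee_rot: [[-0.004, 1.0, 0.0], [1.0, 0.004, 0.0], [0.0, 0.0, -1.0]]
contact_force: [0.1, -0.1, 0.4]
finger_gap: 0.0856
grip_force: 0.0
time: 9.3
tcp_pos: [0.5756, -0.108, 0.2246]
ee_rot: [[-0.004, 1.0, 0.008], [1.0, 0.004, -0.001], [-0.001, 0.008, -1.0]]
contact_force: [-0.4, -0.3, -0.4]
finger_gap: 0.0856
grip_force: 0.0
174 [380.39655172 235.14942529] [-0.0601031  -0.29725359] [ 0.05868162 -0.21947797]
50 [397.7 227.8] [ 0.01505483 -0.3329371 ] [ 0.02989597 -0.3003884 ]
98 [399.65306122 243.96938776] [-0.03284933 -0.34021462] [-0.01441255 -0.29875785]
49 [371.87755102 294.81632653] [-0.18794958 -0.23913795] [-0.15585065 -0.22166345]
33 [379.84848485 305.3030303 ] [-0.2146767  -0.26070136] [-0.18827519 -0.24393485]
39 [368.66666667 307.17948718] [-0.21686153 -0.22876196] [-0.19071449 -0.21687239]
[-19.76888208  26.20218653  41.93861095  84.47924533 -17.72414295
  76.08242318  23.74317341]
t 9.4 tcp [ 0.5732 -0.1068  0.2203] row [0.0, -0.0, -0.003, 1.014, -0.948, 0.102]
t 9.4 tcp [ 0.5732 -0.1068  0.2203] row [0.0, -0.0, -0.003, 1.614, -0.952, 0.102]
t 9.4 tcp [ 0.5732 -0.1068  0.2203] row [0.0, -0.0, -0.003, 1.615, -0.667, 0.102]
```

View pics/s4.png

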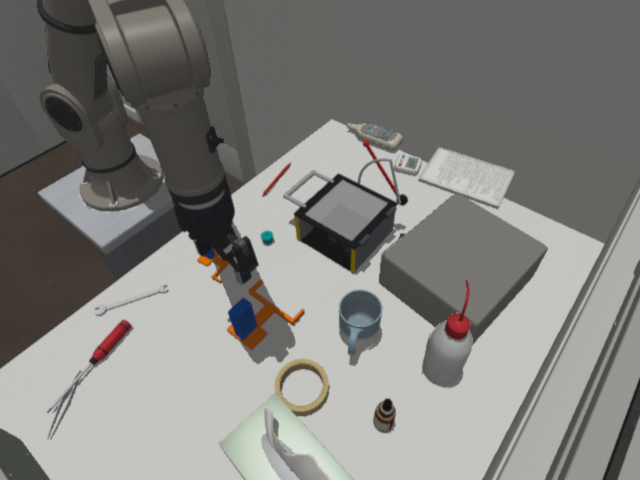

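The scene view shows the rake standing upright with its blade around (275,300), well clear of the hood. No stopper is visible outside, and the lid is shut. Next I go to the bar with the jaws part-open.

```bash
python3 -m inch '[[0,0,0,0.81,-0.33,0,-0.06],[0,0,0,0.81,-0.33,0,-0.06],[0,0,0,0.81,-0.33,0,-0.06],[0,0,0,0.81,-0.33,0,-0.06],[0,0,0,0.81,-0.33,0,-0.06]]' >/dev/null; python3 -m inch '[[0,0,0,0.8,-0.335,0.1,-0.06],[0,0,0,0.8,-0.335,0.1,-0.06],[0,0,0,0.8,-0.335,0.1,-0.06],[0,0,0,0.8,-0.335,0.1,-0.06],[0,0,0,0.8,-0.335,0.1,-0.06],[0,0,0,0.8,-0.335,0.1,-0.06]]'
python3 - <<'E'
from h import *
im=read_camera('wrist');c=get_calibration('wrist')
rows([*(H-ex*.133),.08],down(T));print(state()['qpos'])
# bar in wrist picture: dark/bright profile along column of the bar
for v in (-.03,0,.03):
    uv=proj(c,[*(H-ex*.133+ey*v),.088]);d=proj(c,[*(H-ex*.123+ey*v),.088])-uv;print(uv.round(1),d.round(1))
    n=[int(im[tuple(np.clip((uv+d*k/5).round().astype(int)[::-1],0,[479,639]))].mean()) for k in range(-10,11)];print(n)
E
```

```text
time: 10.5
tcp_pos: [0.4388, 0.2133, 0.1993]
ee_rot: [[-0.004, 1.0, -0.001], [1.0, 0.004, -0.003], [-0.003, -0.001, -1.0]]
contact_force: [0.4, -1.1, 0.8]
finger_gap: 0.0402
grip_force: 0.0
t 10.55 tcp [0.4395 0.2124 0.1997] row [-0.0, 0.002, -0.005, 0.018, -0.005, 0.599]
[-57.76468649  13.77908748  36.05725901 100.9205699   -8.55800097
  68.16787571 -19.18800379]
[318.8 278.4] [13.4 -0.1]
[217, 217, 217, 217, 217, 217, 217, 217, 196, 97, 99, 101, 101, 96, 202, 217, 217, 216, 216, 217, 217]
[318.4 239.6] [13.9 -0.1]
[135, 135, 133, 134, 134, 134, 134, 135, 105, 98, 99, 102, 100, 95, 126, 135, 134, 134, 135, 134, 135]
[318. 198.] [14.4 -0.1]
[135, 135, 135, 134, 135, 134, 132, 135, 112, 97, 99, 102, 100, 95, 102, 135, 134, 135, 135, 135, 134]
```

```bash
python3 -m inch '[[0,0,0,0.018,0.003,0.2,-0.06],[0,0,0,0.018,0.003,0.4,-0.06],[0,0,0,0.018,0.003,0.53,-0.06],[0,0,0,0.018,0.003,0.6,-0.06],[0,0,0,0.018,0.003,0.6,-0.06],[0,0,0,0.018,0.003,0.6,-0.06]]'; python3 -m inch '[[0,0,0,0,0,0,-1],[0,0,0,0,0,0,-1],[0,0,0,0,0,0,-1],[0,0,0,0,0,0,-1],[0,0,0,0,0,0,-1],[0,0,0,0,0,0,-1],[0,0,0,0,0,0,-1]]' 35
python3 - <<'E'
from h import *
s=state();p=s['tcp_pos'];g=(p[:2]-H)@ex;print(g,s['finger_gap'])
# arc offsets (hood x, z) in units from shut
for a in np.linspace(0,.845,18):
    print(round(a,3),round(.216*(1-np.cos(a))/.2,3),round(-.216*np.sin(a)/.2,3))
E
```

```text
time: 11.15
tcp_pos: [0.4407, 0.2165, 0.0809]
ee_rot: [[-0.001, 1.0, 0.001], [1.0, 0.001, -0.001], [-0.001, 0.001, -1.0]]
contact_force: [0.2, 0.8, 0.9]
finger_gap: 0.0403
grip_force: 0.0
time: 11.85
tcp_pos: [0.4395, 0.2182, 0.0817]
ee_rot: [[-0.005, 1.0, -0.0], [1.0, 0.005, 0.001], [0.001, -0.0, -1.0]]
contact_force: [-1.8, -1.0, 5.4]
finger_gap: 0.0105
grip_force: 34.2
-0.13198716736294647 0.010485093507550121
0.0 0.0 -0.0
0.05 0.001 -0.054
0.099 0.005 -0.107
0.149 0.012 -0.16
0.199 0.021 -0.213
0.249 0.033 -0.266
0.298 0.048 -0.317
0.348 0.065 -0.368
0.398 0.084 -0.418
0.447 0.106 -0.467
0.497 0.131 -0.515
0.547 0.157 -0.562
0.596 0.186 -0.607
0.646 0.218 -0.65
0.696 0.251 -0.692
0.746 0.287 -0.733
0.795 0.324 -0.771
0.845 0.363 -0.808
```

```bash
python3 -m inch '[[0,0,0,0,0.001,-0.054,-1],[0,0,0,0,0.005,-0.107,-1],[0,0,0,0,0.012,-0.16,-1],[0,0,0,0,0.021,-0.213,-1],[0,0,0,0,0.033,-0.266,-1],[0,0,0,0,0.048,-0.317,-1],[0,0,0,0,0.065,-0.368,-1],[0,0,0,0,0.084,-0.418,-1],[0,0,0,0,0.106,-0.467,-1],[0,0,0,0,0.131,-0.515,-1]]'; python3 -m inch '[[0,0,0,0,0.026,-0.047,-1],[0,0,0,0,0.055,-0.092,-1],[0,0,0,0,0.087,-0.135,-1],[0,0,0,0,0.12,-0.177,-1],[0,0,0,0,0.156,-0.218,-1],[0,0,0,0,0.193,-0.256,-1],[0,0,0,0,0.225,-0.285,-1],[0,0,0,0,0.225,-0.285,-1],[0,0,0,0,0.225,-0.285,-1],[0,0,0,0,0.225,-0.285,-1]]'
cat > m.py <<'E'
from h import *
s=state();p=s['tcp_pos'];g=(p[:2]-H)@ex;print('angle by tcp',np.arctan2(p[2]+.008-.088,.083-g),np.hypot(p[2]-.08,.083-g),s['finger_gap'],s['contact_force'])
im=read_camera('scene');cv2.imwrite('pics/s5.png',im[:,:,::-1]);c=get_calibration('scene')
h=cv2.cvtColor(im,cv2.COLOR_RGB2HSV).astype(int);m=((h[...,0]<6)|(h[...,0]>172))&(h[...,1]>120)
n=np.array([*ey,0])
def P(v,uv):
    X=onplane(c,uv,[*(H+ey*v),.088],n);return (X[:2]-H)@ex,X[2]
for a,ce,mm in blobs(m,20):
    if 340<ce[0]<420 and ce[1]<220:
        q=np.array([P(.093,u) for u in np.argwhere(mm)[:,::-1]]);r=np.hypot(.083-q[:,0],q[:,1]-.088);k=(r>.02)&(r<.17)
        print(a,ce,'arm angle to hinge',np.median(np.arctan2(q[k,1]-.088,.083-q[k,0])),'r',r.min(),r.max())
        if k.sum()>20:
            vx=cv2.fitLine(q[k].astype(np.float32),cv2.DIST_HUBER,0,.01,.01).ravel();print('slope',np.arctan2(-vx[1],vx[0])%np.pi)
E
python3 m.py
```

```text
time: 12.85
tcp_pos: [0.4638, 0.2185, 0.1839]
ee_rot: [[-0.005, 1.0, -0.005], [1.0, 0.005, -0.0], [-0.0, -0.005, -1.0]]
contact_force: [-7.2, 0.1, 0.6]
finger_gap: 0.0106
grip_force: 34.1
time: 13.85
tcp_pos: [0.5069, 0.2192, 0.2429]
ee_rot: [[-0.006, 1.0, -0.009], [1.0, 0.006, 0.002], [0.002, -0.009, -1.0]]
contact_force: [-14.8, -1.1, 13.0]
finger_gap: 0.0106
grip_force: 34.5
angle by tcp 0.8346356456797288 0.21980363236062347 0.010572170066773218 [-14.76929501  -1.13298958  12.96497673]
61 [368.47540984 147.72131148] arm angle to hinge 0.83991922790545 r 0.11290819534313325 0.1575008709976853
slope 0.85953265
75 [385.97333333 176.33333333] arm angle to hinge 0.8502826031300711 r 0.026653347336148058 0.10297482440822908
slope 0.8255961
```

```bash
python3 -m inch '[[0,0,0,0,-0.007,-0.007,-1],[0,0,0,0,-0.007,-0.007,-1],[0,0,0,0,-0.007,-0.007,-1],[0,0,0,0,-0.007,-0.007,-1]]'; python3 m.py; python3 - <<'E'
from h import *
im=cv2.imread('pics/s5.png',0);c=get_calibration('scene');print('cam',-c['R'].T@c['t'])
a=.84;ca,sa=np.cos(a),np.sin(a)
for v in(-.082,-.07):
  print('y',v)
  for r in np.arange(.02,.18,.02):
    L=[]
    for d in np.arange(-.03,.0301,.003):
        x=.083-r*ca+d*sa;z=.088+r*sa+d*ca   # d along lid normal (up/back)
        u=proj(c,[*(H+ex*x+ey*v),z]).round().astype(int);L.append(int(im[u[1],u[0]]))
    print(round(r,2),L)
E
```

```text
time: 14.3
tcp_pos: [0.5075, 0.2192, 0.2435]
ee_rot: [[-0.006, 1.0, -0.004], [1.0, 0.006, 0.002], [0.002, -0.004, -1.0]]
contact_force: [-9.7, 0.3, 5.7]
finger_gap: 0.0104
grip_force: 34.6
angle by tcp 0.8385397828232282 0.2199081252989198 0.010366383490477938 [-9.73484391  0.28804819  5.73228166]
62 [368.48387097 147.77419355] arm angle to hinge 0.8397541200236004 r 0.11290819534313325 0.1575008709976853
slope 0.8620627
74 [386.04054054 176.47297297] arm angle to hinge 0.8498125180724475 r 0.026653347336148058 0.10297482440822908
slope 0.82279617
cam [ 0.97735603 -0.3281524   0.79504441]
y -0.082
0.02 [28, 26, 30, 30, 26, 25, 27, 26, 27, 27, 24, 18, 23, 23, 23, 25, 26, 25, 25, 27, 26]
0.04 [35, 38, 38, 39, 36, 37, 32, 21, 23, 20, 20, 21, 24, 28, 26, 25, 27, 49, 88, 105, 107]
0.06 [21, 24, 20, 23, 22, 24, 18, 18, 23, 19, 18, 24, 26, 28, 27, 25, 35, 64, 64, 96, 107]
0.08 [20, 21, 23, 21, 21, 21, 23, 21, 23, 19, 21, 23, 23, 23, 25, 22, 25, 51, 89, 108, 108]
0.1 [50, 52, 52, 50, 50, 50, 50, 50, 47, 47, 31, 22, 23, 26, 23, 25, 35, 90, 90, 105, 108]
0.12 [50, 51, 51, 50, 52, 52, 50, 51, 5
[... 340 characters left out ...]
, 26, 25, 25]
0.04 [31, 20, 20, 24, 20, 22, 22, 25, 25, 23, 28, 34, 88, 104, 107, 108, 107, 108, 108, 108, 108]
0.06 [24, 23, 21, 19, 19, 21, 24, 24, 23, 25, 27, 41, 94, 107, 107, 108, 108, 108, 108, 108, 108]
0.08 [23, 22, 22, 19, 21, 23, 22, 23, 23, 26, 26, 51, 87, 106, 108, 107, 108, 108, 107, 107, 106]
0.1 [50, 50, 50, 41, 33, 25, 25, 25, 27, 26, 38, 67, 102, 115, 115, 116, 116, 112, 110, 109, 111]
0.12 [50, 48, 48, 36, 36, 24, 25, 27, 23, 27, 54, 54, 95, 115, 117, 117, 117, 117, 117, 118, 117]
0.14 [189, 183, 183, 151, 46, 26, 25, 27, 27, 29, 43, 128, 151, 144, 132, 148, 132, 124, 119, 120, 117]
0.16 [189, 188, 178, 90, 90, 35, 37, 27, 22, 28, 26, 23, 22, 26, 24, 26, 25, 29, 29, 26, 27]
```

```bash
python3 -m inch '[[0,0,0,0,0,0,-1],[0,0,0,0,0,0,-1],[0,0,0,0,0,0,-1]]'; python3 -c "
from cell import *
print(hand_in())"
```

```text
time: 14.65
tcp_pos: [0.5074, 0.2192, 0.2435]
ee_rot: [[-0.006, 1.0, -0.004], [1.0, 0.006, 0.001], [0.002, -0.004, -1.0]]
contact_force: [-9.3, 0.3, 6.8]
finger_gap: 0.0107
grip_force: 34.6
the job is handed in; nothing more can be done
None
```

I handed the job in at 14.65 s with no verdict returned: the three stoppers are swept into the hood (none visible outside, their depth inside not measured), the rake stands clear on the bench, and the gripper holds the lid at about 0.84 rad, in line with the red arm at about 0.84–0.85 rad.

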